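# Cam-lock the vial tray into its dock

### The job

Two docks stand on the bench and one of them holds a tray with two white jars, standing off from its stop. Lock that tray in: swing the cam crank of its dock half a turn, counterclockwise seen from above, until it stops, so that the hook draws the tray's bolt in and the tray sits tight against the stop. Leave the crank of the empty dock as it is, and let go at the end.

Things in the scene. Friction and masses are not known exactly. Their poses are not given: they have to be found in the camera images.
- dock: Fixed dock holding the tray: white plate 220 x 130 x 6 mm. Origin: on its cam's axis at bench height; x points from cam to tray bay, z up. Stop 30 mm high with rubber bumpers, face at x = 70 mm. Cam: steel disc 48 mm across over a bent-rod hook; its crank arm (top 41 mm above the bench) bears an upright round black knob, 20 mm diameter, 42 to 90 mm above the bench, that spins freely on its pin.
- cam (a joint): Angle of this dock's cam, rad, 0 to 3.14 between hard stops, growing counterclockwise seen from above; starts at 0 to 0.2. In the dock's frame the knob's centre is at (-44 sin q, 44 cos q) mm: it passes the side away from the tray. The hook catches the bolt at 0.5 to 1.0 and has it drawn in from 2.7 on. Light friction, 1 to 5 N at the knob; stays where it is left.
- tray: Loose white tray 60 x 108 x 26 mm with two jars in wells (tops up to 78 mm above the bench). A steel tongue with a headed bolt pin runs from it through the slot of the stop into the hook. Origin: centre of its underside, axes as the dock's. It slides on the dock's plate between guides; its centre is 110 to 114 mm from the cam axis at the start, 100 mm when tight against the stop.
- spare_cam (a joint): Angle, rad, of the cam of the other dock, which is alike but has no tray (only a blister strip lies in its bay). Starts at 0 to 0.2; to be left there.
There are look-alikes about, which are no part of the job. Several things have the shape of the tray; the one meant has the colours described above.

How it is judged:
By the outcome, as a careful person would: the job done as asked, in the order asked, and still so for the second after the job is handed in, with the robot touching nothing.
It also fails if it takes over 40 s, if anything falls off the work surface, if the arm or the gripper's body presses on something with over 40 N, if the wrist force passes 120 N, or if a joint passes its speed limit or range.

### The arm

A 6-joint arm with a two-finger parallel gripper is mounted at the origin on a cart in front of the work surface, level with it; the furniture and walls round the work are solid. World frame = base frame: x ahead of the robot, y to its left, z up, the work surface at z = 0. Lengths are in m, angles in rad, forces in N, time in s.
With the tool pointing down it reaches from about 0.25 to 0.775 m from the base axis. Payload 4 kg.
Tool frame: the origin (TCP) lies between the finger pads; the fingertips stand 11 mm ahead of it and the grasp point (between the pads) lies 8 mm behind it; z points along the fingers, y is the direction in which the jaws open and shut (so a half turn about z gives the same grasp; the last joint's range is limited). The gripper opens to 94 mm and grips with 3 to 60 N. Pads are 16 mm wide; open, the fingers measure 119 mm over their backs; the gripper's body (75 mm by 177 mm) begins 78 mm behind the grasp point.
Start: joints at [-1.33, 0.087, 1.371, -0, 1.684, -0.103], TCP at [0.185, -0.518, 0.217] pointing down, gripper open.
Joint ranges: [-3.1, 3.1], [-0.76, 2.03], [0.27, 2.55], [-1.08, 4.22], [0.17, 2.65], [-2.57, 2.57]. Speed limits (rad/s): [2.79, 2.79, 3.14, 3.14, 3.14, 3.14].

### API

Orientations are given as [roll, pitch, yaw] about the fixed x, y, z axes, in that order (R = Rz(yaw) Ry(pitch) Rx(roll)).
In Python, from bench import get_obs, cams, ticket gives the robot as it stands. The module is installed in compiled form; this text tells all that it offers.
- The arm moves only by the shell command python3 -m crank 'ROWS'. ROWS is JSON, a list of rows, each an object of numbers: "tx", "ty", "tz": the shift along the tool's x, y, z in cm; "twist": the turn about the tool's z in degrees; "grip": the opening, from 0 (shut) to 1 (fully open). In form: [{"tx": .., "ty": .., "tz": .., "twist": .., "grip": ..}, ...]. A call has 1 to 12 rows; each row shifts and turns the commanded pose from where the row before left it, along the tool's axes as they then stand; what a row does not reach is not made up. A row lasts 1/8 s, in which the tool goes at most 62.5 mm and 10.7 degrees, less where a joint would pass 70% of its speed; a pose out of reach is approached as far as the arm can. A call is refused whole if a number of a shift passes 6.25 or a number of a turn 10.7, either way. A call with a gripper value outside its range is refused whole. The fingers move at their own pace and stop on an object; the grip force is fixed at half the most. Time passes only in rows, so rows that do not move let the fingers close. It gives the time, the measured TCP pose, the force and the opening at its end, in the units of the state.
- get_obs(): the state, without advancing time (a new reading comes with each control period).
- cams.snapshot(name): name is "side" or "top" or "wrist"; returns a dict with "frame" (400x640x3 uint8, red, green, blue), "intrinsics" (3x3 intrinsics, pixels), "R" (3x3) and "t" (3): a world point X has camera coordinates R X + t; the wrist camera has in their place "hand_eye" (4x4, takes a point from camera to tool coordinates, whose origin is the TCP and whose axes are the flange's). Camera axes: x right, y down, z forward; pixel columns grow to the right and rows downward; lengths in m; the calibration is good to about 2 mm. A picture is of the moment at which its call begins: read the wrist's pose just before it. There is no depth.
- ticket.close_job(): hands the job in, once; it reports no verdict.
Trained networks look in a picture, given as the dict that the camera call returned (one of the last four; its "shot" number tells which), for a name from the list of things; names that differ only in an ending like _2 or _b are one class to them, and where a whole thing is asked for, a point or a joint stands for the part that bears it (a point fixed in the world has none). Each returns a list of dicts, best first, with "conf" (0 to 1); they miss things now and then, are a little off and sometimes report something else, mostly with a low value. They report only what shows in the picture. A call takes as long as a camera call. They do not tell look-alikes from the thing itself.
- cams.outline_of(picture, query): "region" (400x640 bool, what is visible of it) and "centre" ([column, row] in pixels, amid what is visible of it).
The state is a dict: "time": time; "joint_positions": joint angles; "qvel": joint speeds; "joint_torque": joint torques, N m; "tool_pos": TCP position; "ee_rot": TCP orientation; "wrist_force": force on the tool from outside, world axes, zero at the start; "wrist_torque": the same for the moment, N m; "width": finger opening in m.
Only numpy, scipy, OpenCV 4.12 (cv2) and the standard library are available. Lean on these libraries where they do the work, as an engineer would, in place of code of your own. Each camera call takes 0.05 s, during which the arm holds its last target.

## Working session

There is one attempt and no reset: what is moved stays moved. The work goes in short steps, Python scripts to look and compute and a shell command to move; the robot and the scene stay as the last step left them, time stands still between calls to the robot, and variables do not carry over. Pictures are saved under pics/ and viewed, and the job is handed in when it is done.

```bash
mkdir -p pics; ls
cat > h.py <<'E'
import numpy as np,cv2
from bench import get_obs,cams,ticket
def snap(n,f):
    p=cams.snapshot(n); cv2.imwrite('pics/'+f,p['frame'][:,:,::-1]); return p
def ray(p,uv,z):
    K=np.array(p['intrinsics']);R=np.array(p['R']);t=np.array(p['t'])
    d=R.T@np.linalg.inv(K)@np.array([uv[0],uv[1],1.]);c=-R.T@t
    return c+d*(z-c[2])/d[2]
def proj(p,X):
    K=np.array(p['intrinsics']);x=K@(np.array(p['R'])@np.array(X)+np.array(p['t']));return x[:2]/x[2]
E
python3 - <<'E'
from h import *
o=get_obs();print({k:np.round(v,3) for k,v in o.items()})
for n in ('top','side'):
    p=snap(n,n+'1.png')
    for q in ('dock','cam','tray','spare_cam'):
        for d in cams.outline_of(p,q): print(n,q,round(d['conf'],2),np.round(d['centre'],1),d['region'].sum(),np.round(ray(p,d['centre'],0.04),3))
E
```

```text
pics
{'time': np.float64(0.0), 'joint_positions': array([-1.33 ,  0.088,  1.372,  0.   ,  1.684, -0.103]), 'qvel': array([-0.001,  0.001, -0.   ,  0.001, -0.   , -0.001]), 'joint_torque': array([-2.0000e-03, -3.4019e+01, -3.0243e+01,  7.2000e-02,  3.3000e-02,
       -0.0000e+00]), 'tool_pos': array([ 0.185, -0.517,  0.215]), 'ee_rot': array([-3.139, -0.   ,  0.344]), 'wrist_force': array([ 0.2  ,  0.888, -0.149]), 'wrist_torque': array([-0.016,  0.048,  0.006]), 'width': np.float64(0.094)}
top dock 0.78 [393.8 219.5] 5186 [ 0.533 -0.212  0.04 ]
top cam 0.74 [399.1 226.8] 935 [ 0.517 -0.219  0.04 ]
top tray 0.87 [315.4 182.4] 994 [ 0.628 -0.077  0.04 ]
top tray 0.7 [383.3 182.1] 1186 [ 0.607 -0.206  0.04 ]
top spare_cam 0.85 [213.4 232.1] 1021 [0.563 0.128 0.04 ]
side dock 0.94 [321.3 277.2] 7745 [ 0.512 -0.253  0.04 ]
side cam 0.83 [307.8 259.8] 2014 [ 0.506 -0.216  0.04 ]
side tray 0.65 [350.4 198.7] 1233 [ 0.613 -0.108  0.04 ]
side tray 0.57 [376.1 263.2] 1821 [ 0.591 -0.254  0.04 ]
side spare_cam 0.79 [272.1 139.2] 969 [0.546 0.113 0.04 ]
```

View pics/top1.png

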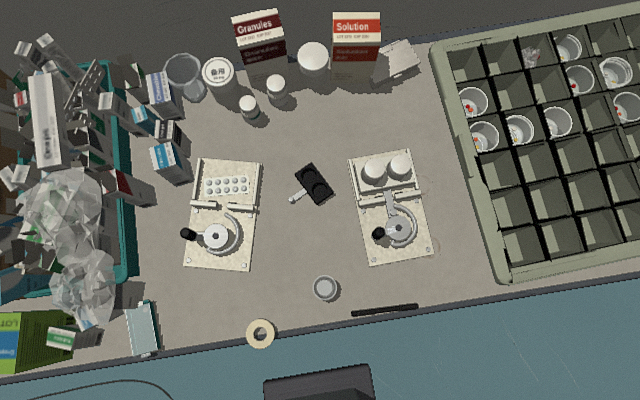

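View pics/side1.png

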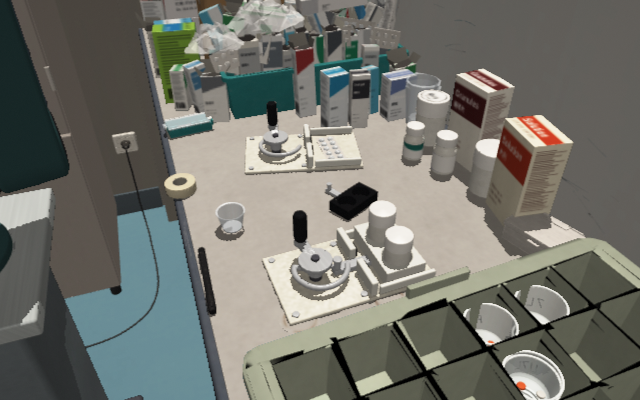

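The top picture shows the dock with the tray and jars on the right: cam at about (398,228), knob at about (379,233), jars at about (375,170) and (400,165). The empty dock is on the left, and a black tray-shaped decoy lies between them. I'll zoom in for an exact pose.

Run:
```python
import cv2
a=cv2.imread('pics/top1.png')[140:275,335:445];cv2.imwrite('pics/z1.png',cv2.resize(a,None,fx=4.4,fy=4.4,interpolation=cv2.INTER_CUBIC))
a=cv2.imread('pics/side1.png')[195:325,255:445];cv2.imwrite('pics/z2.png',cv2.resize(a,None,fx=4,fy=4,interpolation=cv2.INTER_CUBIC))
```

```text
(no output)
```

View pics/z1.png

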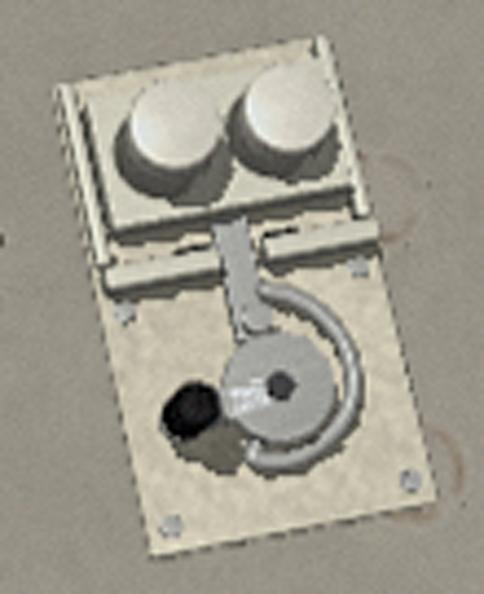

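View pics/z2.png

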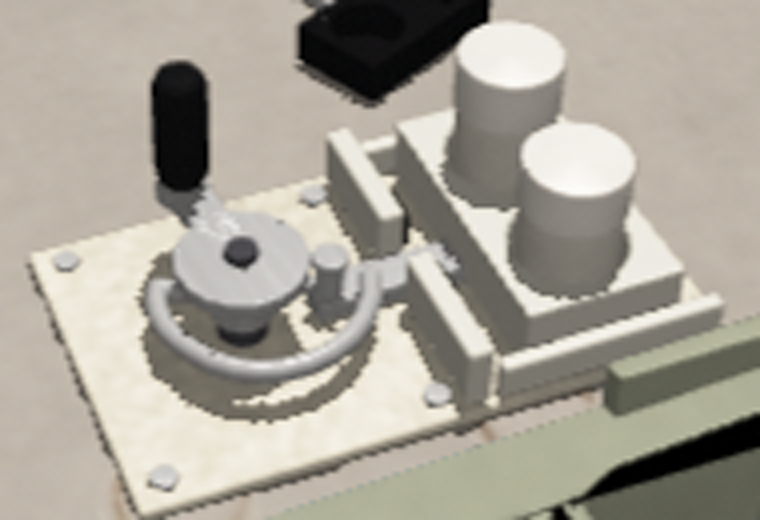

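```bash
cat > pose.py <<'E'
from h import *
def top(u,v): return np.array([335+(u+.5)/4.4-.5,140+(v+.5)/4.4-.5])
def sd(u,v): return np.array([255+(u+.5)/4-.5,195+(v+.5)/4-.5])
E
python3 - <<'E'
from pose import *
from scipy.optimize import least_squares
p=cams.snapshot('top');s=cams.snapshot('side')
C=-np.array(p['R']).T@p['t'];print('cam',C, -np.array(s['R']).T@s['t'])
bl,br=ray(p,top(152,553),.006),ray(p,top(437,500),.006)
print(bl,br,np.linalg.norm(bl-br))
c=ray(p,top(281,386),.042);c2=ray(s,sd(240,250),.045);print('disc',c,c2)
k=ray(p,top(190,402),.09);print('knobtop',k)
print('knob side base',ray(s,sd(180,188),.042),'top',ray(s,sd(180,68),.09))
d=bl-br;print('dock y dir yaw',np.degrees(np.arctan2(-d[0],d[1])))
for z,q in((.03,1),):
  print('stop edge',[ray(p,top(*x),.03) for x in((105,273),(380,225))])
E
```

```text
cam [ 0.41992961 -0.04609122  0.8756463 ] [ 0.35169029 -0.69933219  0.52765529]
[ 0.45728379 -0.15391332  0.006     ] [ 0.45993052 -0.28192982  0.006     ] 0.12804385677218344
disc [ 0.51636206 -0.21686072  0.042     ] [ 0.51473829 -0.21907081  0.045     ]
knobtop [ 0.51030351 -0.16966252  0.09      ]
knob side base [ 0.50620872 -0.17903053  0.042     ] top [ 0.5098541  -0.17198042  0.09      ]
dock y dir yaw 1.1844154331180994
stop edge [array([ 0.57913305, -0.15305404,  0.03      ]), array([ 0.58097134, -0.27659117,  0.03      ])]
```

```bash
python3 - <<'E'
from pose import *
p=cams.snapshot('top');s=cams.snapshot('side')
P=lambda q:np.array(q['intrinsics'])@np.c_[q['R'],q['t']]
X=cv2.triangulatePoints(P(p),P(s),np.array([[503.],[281.]]),np.array([[248.],[358.]]));print('bin rim',X[:3,0]/X[3,0])
E
python3 -m crank '[{"tx":4.6,"ty":-2.4},{"tx":4.6,"ty":-2.4},{"tx":4.6,"ty":-2.4},{"tx":4.6,"ty":-2.4},{"tx":4.6,"ty":-2.4},{"tx":4.6,"ty":-2.4},{"tx":4.6,"ty":-2.4},{"tx":4.6,"ty":-2.4},{"tx":4.6,"ty":-2.4},{"grip":0.55}]'
```

```text
bin rim [ 0.38972143 -0.37075969  0.07947171]invalid input at $[0]: expected keys tx, ty, tz, twist, grip
```

```bash
python3 -m crank '[{"twist":10,"grip":0.55},{"twist":10,"grip":0.55},{"twist":10,"grip":0.55},{"twist":10,"grip":0.55},{"twist":10,"grip":0.55},{"twist":10,"grip":0.55},{"twist":10,"grip":0.55},{"twist":10,"grip":0.55},{"grip":0.55},{"grip":0.55}]'
python3 - <<'E'
from h import *
o=get_obs();print(o['tool_pos'],o['ee_rot'],o['joint_positions'])
p=snap('wrist','w1.png');print(p['hand_eye'])
for d in cams.outline_of(p,'cam'):print(d['conf'],d['centre'])
E
```

```text
[ 0.18539161 -0.51785203  0.21654591] [3.14140863e+00 3.43306431e-05 3.43821815e-01] [-1.33008661e+00  8.71665249e-02  1.37065724e+00 -1.53036629e-05
  1.68358230e+00 -1.03113821e-01]
[[-1.16278034e-03 -9.71066572e-01 -2.38806115e-01  6.80981005e-02]
 [ 9.99999286e-01 -1.06369258e-03 -5.43801853e-04  1.52409735e-04]
 [ 2.74051511e-04 -2.38806576e-01  9.71067116e-01 -1.67744400e-01]
 [ 0.00000000e+00  0.00000000e+00  0.00000000e+00  1.00000000e+00]]invalid input at $[0]: expected keys tx, ty, tz, twist, grip
```

View pics/w1.png

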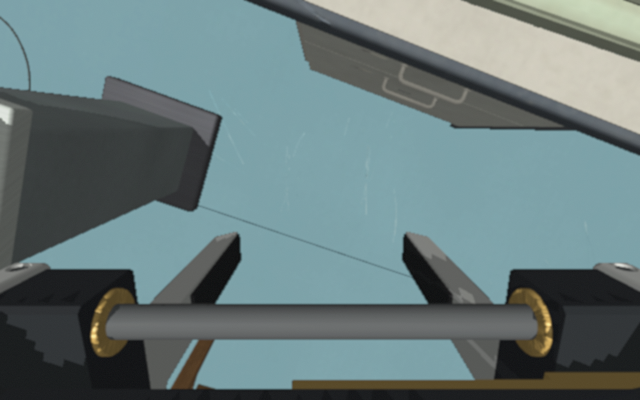

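The wrist view still shows only the floor and the bench edge. Both calls were refused because every row needs all five keys, so I'll resend them in full.

```bash
python3 -m crank '[{"tx":4.6,"ty":-2.4,"tz":0,"twist":0,"grip":0.55},{"tx":4.6,"ty":-2.4,"tz":0,"twist":0,"grip":0.55},{"tx":4.6,"ty":-2.4,"tz":0,"twist":0,"grip":0.55},{"tx":4.6,"ty":-2.4,"tz":0,"twist":0,"grip":0.55},{"tx":4.6,"ty":-2.4,"tz":0,"twist":0,"grip":0.55},{"tx":4.6,"ty":-2.4,"tz":0,"twist":0,"grip":0.55},{"tx":4.6,"ty":-2.4,"tz":0,"twist":0,"grip":0.55},{"tx":4.6,"ty":-2.4,"tz":0,"twist":0,"grip":0.55},{"tx":4.6,"ty":-2.4,"tz":0,"twist":0,"grip":0.55}]'
python3 -m crank '[{"tx":0,"ty":0,"tz":0,"twist":10,"grip":0.55},{"tx":0,"ty":0,"tz":0,"twist":10,"grip":0.55},{"tx":0,"ty":0,"tz":0,"twist":10,"grip":0.55},{"tx":0,"ty":0,"tz":0,"twist":10,"grip":0.55},{"tx":0,"ty":0,"tz":0,"twist":10,"grip":0.55},{"tx":0,"ty":0,"tz":0,"twist":10,"grip":0.55},{"tx":0,"ty":0,"tz":0,"twist":10,"grip":0.55},{"tx":0,"ty":0,"tz":0,"twist":10,"grip":0.55},{"tx":0,"ty":0,"tz":0,"twist":0,"grip":0.55}]'
 python3 - <<'E'
from h import *
o=get_obs();print(o['tool_pos'],o['ee_rot'],o['joint_positions'])
p=snap('wrist','w2.png')
for d in cams.outline_of(p,'cam'):print(d['conf'],d['centre'])
E
```

```text
time: 1.92
tool_pos: [0.5034, -0.1736, 0.2167]
ee_rot: [3.141, -0.0, 0.344]
wrist_force: [-0.1, 0.2, 0.7]
width: 0.0515
time: 3.05
tool_pos: [0.5024, -0.1749, 0.2165]
ee_rot: [-3.142, -0.0, -1.05]
wrist_force: [-0.1, 0.4, 1.0]
width: 0.0519
[ 0.50235036 -0.17492355  0.21652567] [-3.14156377e+00 -1.34536827e-04 -1.05040573e+00] [-4.41651251e-01  4.68207631e-02  1.41343031e+00 -5.35624160e-05
  1.68121469e+00  2.17954490e+00]
0.91 [324.6, 150.5]
```

View pics/w2.png

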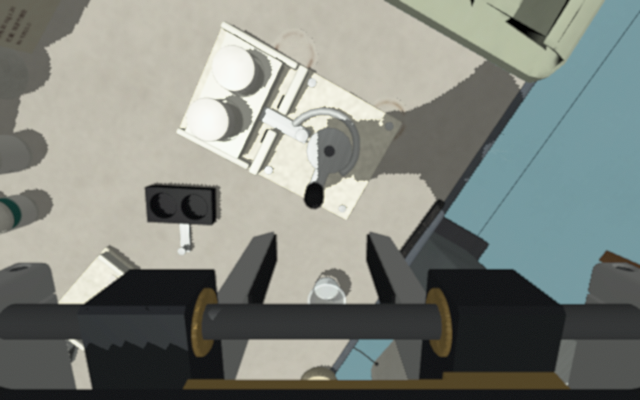

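The wrist view shows the knob at about (314,190), the cam stud at (329,151) and the jars to the left. I'll turn these into world positions.

```bash
cat >> h.py <<'E'
from scipy.spatial.transform import Rotation as Ro
def wray(p,o,uv,z):
    H=np.array(p['hand_eye']);R=Ro.from_euler('xyz',o['ee_rot']).as_matrix()
    d=R@H[:3,:3]@np.linalg.inv(p['intrinsics'])@np.array([uv[0],uv[1],1.]);c=R@H[:3,3]+o['tool_pos']
    return c+d*(z-c[2])/d[2]
E
python3 - <<'E'
from h import *
o=get_obs();p=cams.snapshot('wrist')
print('stud',wray(p,o,(329,151),.045),'knobtop',wray(p,o,(314,191),.088))
a=p['frame'][90:220,240:420];cv2.imwrite('pics/z3.png',cv2.resize(a[:,:,::-1],None,fx=4,fy=4))
E
```

```text
stud [ 0.51597397 -0.21642801  0.045     ] knobtop [ 0.51221418 -0.18035096  0.088     ]
```

View pics/z3.png

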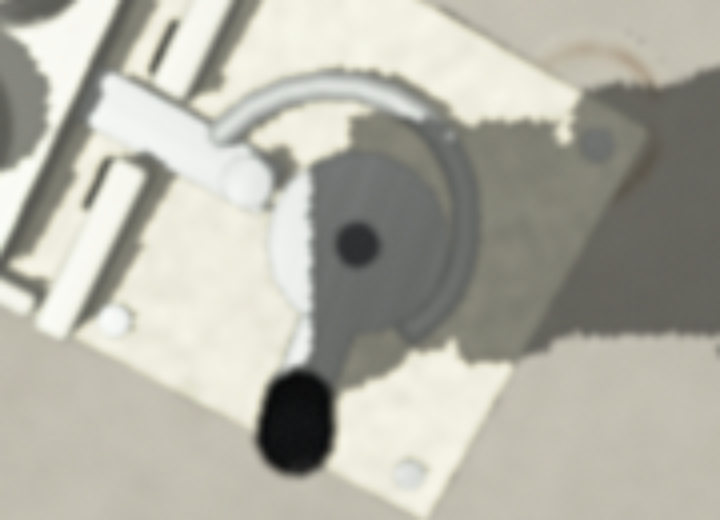

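Run:
```python
from h import *
o=get_obs();p=cams.snapshot('wrist')
z=lambda u,v:(240+(u+.5)/4-.5,90+(v+.5)/4-.5)
print('stud',wray(p,o,z(357,245),.045))
for v in (434,438):print('knobtop',wray(p,o,z(296,v),.086))
k=np.array([.509,-.174,0]);d=k-o['tool_pos'];R=Ro.from_euler('xyz',o['ee_rot']).as_matrix();print(R.T@d*100)
```

```text
stud [ 0.51613028 -0.21649491  0.045     ]
knobtop [ 0.50902463 -0.17392971  0.086     ]
knobtop [ 0.50855469 -0.17309716  0.086     ]
[ 0.24741278 -0.62164971 21.65067983]
```

```bash
python3 -m crank '[{"tx":0.25,"ty":-0.62,"tz":3,"twist":0,"grip":0.55},{"tx":0,"ty":0,"tz":4,"twist":0,"grip":0.55},{"tx":0,"ty":0,"tz":4,"twist":0,"grip":0.55},{"tx":0,"ty":0,"tz":3,"twist":0,"grip":0.55},{"tx":0,"ty":0,"tz":1.4,"twist":0,"grip":0.55},{"tx":0,"ty":0,"tz":0,"twist":0,"grip":0.55}]'
 python3 - <<'E'
from h import *
snap('wrist','w4.png');snap('side','s4.png')
E
```

```text
time: 4.0
tool_pos: [0.5086, -0.1738, 0.0619]
ee_rot: [3.141, 0.001, -1.052]
wrist_force: [0.7, 0.2, 0.3]
width: 0.0515
```

View pics/w4.png

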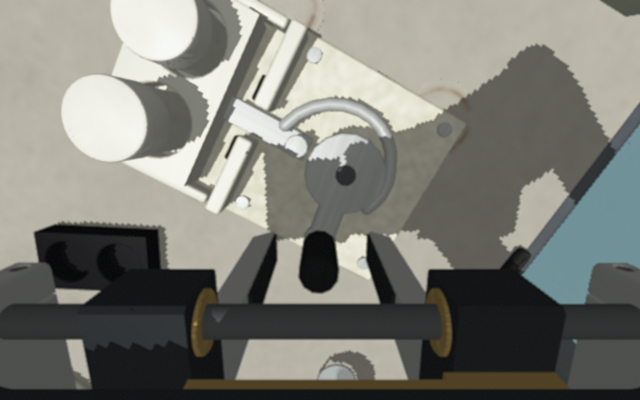

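View pics/s4.png

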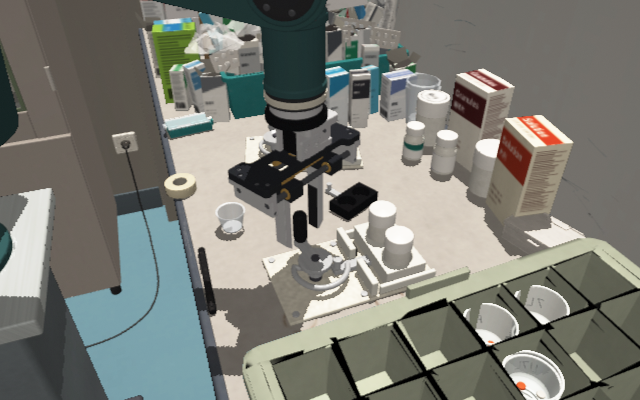

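The wrist view shows the knob at (318,262), centred between the pads at (270,240) and (372,240). The side view shows the gripper clear of the jars. I'll close on the knob.

```bash
python3 -m crank '[{"tx":0,"ty":0,"tz":0,"twist":0,"grip":0},{"tx":0,"ty":0,"tz":0,"twist":0,"grip":0},{"tx":0,"ty":0,"tz":0,"twist":0,"grip":0},{"tx":0,"ty":0,"tz":0,"twist":0,"grip":0},{"tx":0,"ty":0,"tz":0,"twist":0,"grip":0},{"tx":0,"ty":0,"tz":0,"twist":0,"grip":0}]'
cat > plan.py <<'E'
# print rows to go from commanded (angle a0) to a1 about centre c radius r; twist rate
from h import *
import sys
a0,a1,n,tw=map(float,sys.argv[1:5]);n=int(n)   # phi deg (q world), total twist deg (+ = about tool z)
c=np.array([.516,-.217]);r=.044
o=get_obs();pos=o['tool_pos'][:2].copy();yaw=o['ee_rot'][2];print(pos,yaw)
if len(sys.argv)>5: pos=np.array([float(sys.argv[5]),float(sys.argv[6])]);yaw=float(sys.argv[7])
for i in range(1,n+1):
    q=np.radians(a0+(a1-a0)*i/n);t=c+r*np.array([-np.sin(q),np.cos(q)]);d=t-pos
    x=np.array([np.cos(yaw),np.sin(yaw)]);y=np.array([np.sin(yaw),-np.cos(yaw)])
    tx,ty=np.round(d@x*100,2),np.round(d@y*100,2);print(tx,ty)
    pos=pos+(tx*x+ty*y)/100;yaw-=np.radians(tw/n)
print(pos,yaw)
E
python3 plan.py 9 81 12 -48
```

```text
time: 4.85
tool_pos: [0.5093, -0.174, 0.0629]
ee_rot: [-3.141, -0.001, -1.052]
wrist_force: [-0.7, 0.5, 2.7]
width: 0.0193
[ 0.50928805 -0.17402843] -1.0524305975092336
-0.19 0.43
-0.13 0.44
-0.1 0.45
-0.1 0.45
-0.08 0.46
-0.06 0.45
-0.04 0.46
-0.03 0.46
-0.02 0.46
0.01 0.46
0.01 0.46
0.04 0.46
[ 0.472554   -0.21011702] -0.2146725565519556
```

```bash
python3 -m crank '[{"tx":-0.19,"ty":0.43,"tz":0,"twist":-4,"grip":0},{"tx":-0.13,"ty":0.44,"tz":0,"twist":-4,"grip":0},{"tx":-0.1,"ty":0.45,"tz":0,"twist":-4,"grip":0},{"tx":-0.1,"ty":0.45,"tz":0,"twist":-4,"grip":0},{"tx":-0.08,"ty":0.46,"tz":0,"twist":-4,"grip":0},{"tx":-0.06,"ty":0.45,"tz":0,"twist":-4,"grip":0}]'
python3 plan.py 45 117 12 -48
```

```text
time: 5.6
tool_pos: [0.4857, -0.1866, 0.0629]
ee_rot: [-3.141, -0.003, -0.631]
wrist_force: [2.3, -1.7, -0.5]
width: 0.0192
[ 0.48568977 -0.18659925] -0.6313627581181469
-0.15 0.45
-0.03 0.46
-0.02 0.46
0.0 0.46
0.02 0.46
0.03 0.46
0.05 0.46
0.07 0.45
0.08 0.46
0.1 0.45
0.11 0.44
0.13 0.44
[ 0.47679458 -0.23692927] 0.20639528283913117
```

```bash
python3 -m crank '[{"tx":-0.08,"ty":0.45,"tz":0,"twist":-4,"grip":0},{"tx":-0.03,"ty":0.46,"tz":0,"twist":-4,"grip":0},{"tx":-0.02,"ty":0.46,"tz":0,"twist":-4,"grip":0},{"tx":0,"ty":0.46,"tz":0,"twist":-4,"grip":0},{"tx":0.02,"ty":0.46,"tz":0,"twist":-4,"grip":0},{"tx":0.03,"ty":0.46,"tz":0,"twist":-4,"grip":0},{"tx":0.05,"ty":0.46,"tz":0,"twist":-4,"grip":0},{"tx":0.07,"ty":0.45,"tz":0,"twist":-4,"grip":0}]'
python3 - <<'E'
from h import *
o=get_obs();d=o['tool_pos'][:2]-[.516,-.217];print(np.hypot(*d),np.degrees(np.arctan2(-d[0],d[1])))
snap('side','s5.png')
E
python3 plan.py 93 165 12 -48
```

```text
time: 6.6
tool_pos: [0.4738, -0.2176, 0.0628]
ee_rot: [-3.138, -0.005, -0.072]
wrist_force: [5.9, 3.4, -0.6]
width: 0.0193
0.04217716894049072 90.78322433329902
[ 0.47385226 -0.21821936] -0.07091378722065156
-0.09 0.57
0.1 0.45
0.11 0.45
0.12 0.44
0.15 0.44
0.15 0.43
0.18 0.43
0.19 0.42
0.2 0.41
0.21 0.41
0.23 0.4
0.25 0.39
[ 0.50461684 -0.25949021] 0.7668442537366266
```

View pics/s5.png

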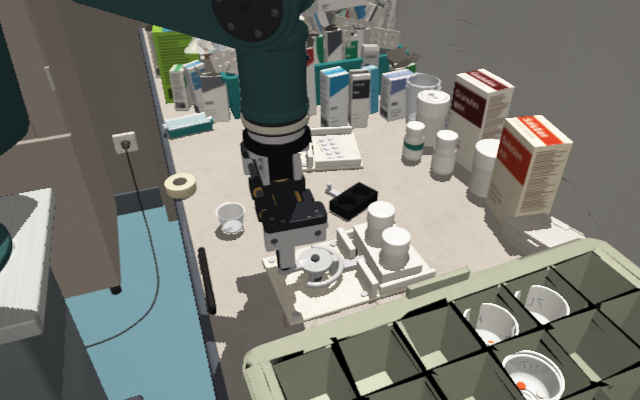

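The side view shows the crank swung to the near side, with the knob held at about (285,258) and the tray still upright in its bay. I'll carry on round the arc.

```bash
python3 -m crank '[{"tx":0.1,"ty":0.48,"tz":0,"twist":-4,"grip":0},{"tx":0.1,"ty":0.46,"tz":0,"twist":-4,"grip":0},{"tx":0.11,"ty":0.45,"tz":0,"twist":-4,"grip":0},{"tx":0.12,"ty":0.44,"tz":0,"twist":-4,"grip":0},{"tx":0.15,"ty":0.44,"tz":0,"twist":-4,"grip":0},{"tx":0.15,"ty":0.43,"tz":0,"twist":-4,"grip":0},{"tx":0.18,"ty":0.43,"tz":0,"twist":-4,"grip":0},{"tx":0.19,"ty":0.42,"tz":0,"twist":-4,"grip":0}]'
python3 - <<'E'
from h import *
o=get_obs();d=o['tool_pos'][:2]-[.516,-.217];print(np.hypot(*d),np.degrees(np.arctan2(-d[0],d[1])))
E
python3 plan.py 140 188 8 -32
```

```text
time: 7.65
tool_pos: [0.4883, -0.2485, 0.0628]
ee_rot: [-3.137, -0.003, 0.486]
wrist_force: [0.5, 7.0, 3.7]
width: 0.0188
0.041933842290246326 138.66639192068052
[ 0.48830512 -0.24848715] 0.4864992731026576
0.04 0.59
0.21 0.41
0.22 0.4
0.24 0.39
0.25 0.39
0.27 0.38
0.28 0.36
0.29 0.36
[ 0.52213672 -0.26055878] 1.045004633740843
```

```bash
python3 -m crank '[{"tx":0.2,"ty":0.5,"tz":0,"twist":-4,"grip":0},{"tx":0.21,"ty":0.41,"tz":0,"twist":-4,"grip":0},{"tx":0.22,"ty":0.4,"tz":0,"twist":-4,"grip":0},{"tx":0.24,"ty":0.39,"tz":0,"twist":-4,"grip":0},{"tx":0.25,"ty":0.39,"tz":0,"twist":-4,"grip":0},{"tx":0.27,"ty":0.38,"tz":0,"twist":-4,"grip":0}]'
python3 - <<'E'
from h import *
o=get_obs();d=o['tool_pos'][:2]-[.516,-.217];print(np.hypot(*d),np.degrees(np.arctan2(-d[0],d[1])))
E
python3 plan.py 178 190 3 -12
```

```text
time: 8.4
tool_pos: [0.5117, -0.2591, 0.0627]
ee_rot: [-3.134, -0.002, 0.905]
wrist_force: [-6.1, 7.3, 8.2]
width: 0.0194
0.04236188331024347 174.16209300986745
[ 0.51169118 -0.25914218] 0.9053456298432494
0.22 0.57
0.19 0.24
0.19 0.25
[ 0.52370194 -0.260316  ] 1.114785140082569
```

```bash
python3 -m crank '[{"tx":0.26,"ty":0.3,"tz":0,"twist":-3,"grip":0},{"tx":0.24,"ty":0.25,"tz":0,"twist":-3,"grip":0},{"tx":0,"ty":0,"tz":0,"twist":0,"grip":0}]'
python3 - <<'E'
from h import *
o=get_obs();d=o['tool_pos'][:2]-[.516,-.217];print(np.hypot(*d),np.degrees(np.arctan2(-d[0],d[1])))
E
```

```text
time: 8.78
tool_pos: [0.519, -0.2593, 0.0627]
ee_rot: [-3.135, -0.001, 1.008]
wrist_force: [-4.7, 6.2, 6.2]
width: 0.0194
0.042434878202509616 -175.96648257362156
```

```bash
python3 -m crank '[{"tx":0.16,"ty":0.25,"tz":0,"twist":0,"grip":0},{"tx":0.0,"ty":0.0,"tz":0,"twist":0,"grip":0}]'
python3 -m crank '[{"tx":0.16,"ty":0.25,"tz":0,"twist":0,"grip":0},{"tx":0.0,"ty":0.0,"tz":0,"twist":0,"grip":0}]'
python3 - <<'E'
from h import *
snap('side','s6.png')
snap('wrist','w6.png')
E
```

```text
time: 9.02
tool_pos: [0.5193, -0.2593, 0.0627]
ee_rot: [-3.13, 0.002, 1.007]
wrist_force: [-11.6, 6.5, 10.8]
width: 0.0194
time: 9.28
tool_pos: [0.5196, -0.2594, 0.0626]
ee_rot: [-3.124, 0.005, 1.007]
wrist_force: [-18.5, 6.1, 14.5]
width: 0.0191
```

View pics/w6.png

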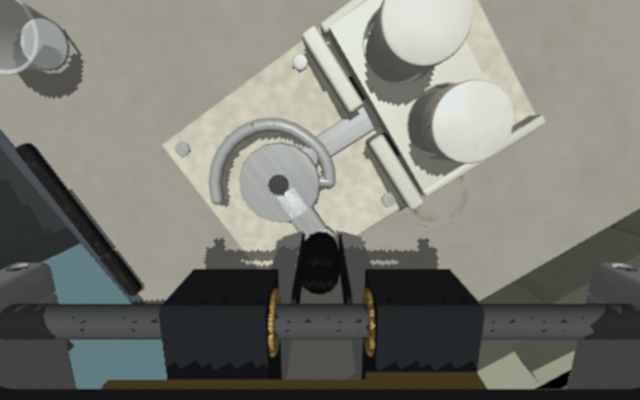

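View pics/s6.png

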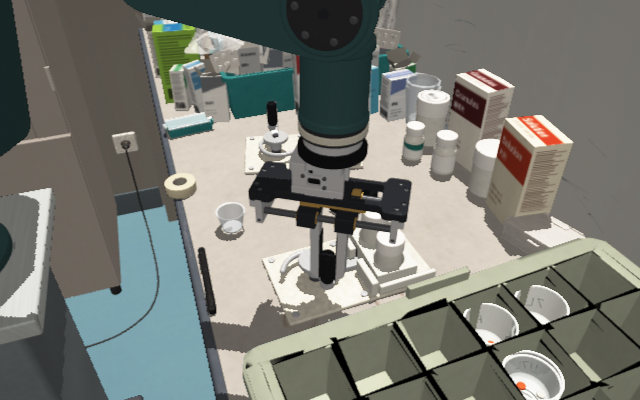

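The wrist view shows the hook, at about (325,160), over the bolt and the tray against the stop. Force rises with no further movement, so the crank is at its hard stop. I'll take the load off, let go and lift.

```bash
python3 -m crank '[{"tx":-0.25,"ty":-0.4,"tz":0,"twist":0,"grip":0},{"tx":0,"ty":0,"tz":0,"twist":0,"grip":0.45},{"tx":0,"ty":0,"tz":0,"twist":0,"grip":0.45},{"tx":0,"ty":0,"tz":0,"twist":0,"grip":0.45},{"tx":0,"ty":0,"tz":0,"twist":0,"grip":0.45}]'
python3 -m crank '[{"tx":0,"ty":0,"tz":-2,"twist":0,"grip":0.45},{"tx":0,"ty":0,"tz":-4,"twist":0,"grip":0.45},{"tx":0,"ty":0,"tz":-5,"twist":0,"grip":0.45},{"tx":0,"ty":0,"tz":-5,"twist":0,"grip":0.45},{"tx":-5,"ty":0,"tz":0,"twist":0,"grip":0.45},{"tx":-5,"ty":0,"tz":0,"twist":0,"grip":0.45},{"tx":-5,"ty":0,"tz":0,"twist":0,"grip":0.45},{"tx":0,"ty":0,"tz":0,"twist":0,"grip":0.45}]'
python3 - <<'E'
from h import *
p=snap('top','t7.png');s=snap('side','s7.png')
a=p['frame'][140:275,160:445];cv2.imwrite('pics/z7.png',cv2.resize(a[:,:,::-1],None,fx=2.8,fy=2.8,interpolation=cv2.INTER_CUBIC))
a=s['frame'][195:325,255:445];cv2.imwrite('pics/z8.png',cv2.resize(a[:,:,::-1],None,fx=4,fy=4,interpolation=cv2.INTER_CUBIC))
E
```

```text
time: 10.0
tool_pos: [0.5221, -0.2616, 0.0623]
ee_rot: [3.142, 0.0, 1.007]
wrist_force: [0.5, 0.3, 0.3]
width: 0.0422
time: 11.0
tool_pos: [0.4399, -0.391, 0.222]
ee_rot: [-3.141, 0.001, 1.002]
wrist_force: [-0.1, 0.1, 0.4]
width: 0.0422
```

View pics/z7.png

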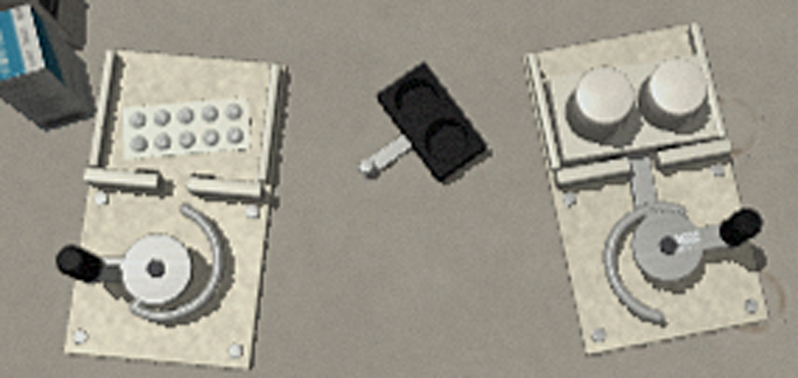

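View pics/z8.png

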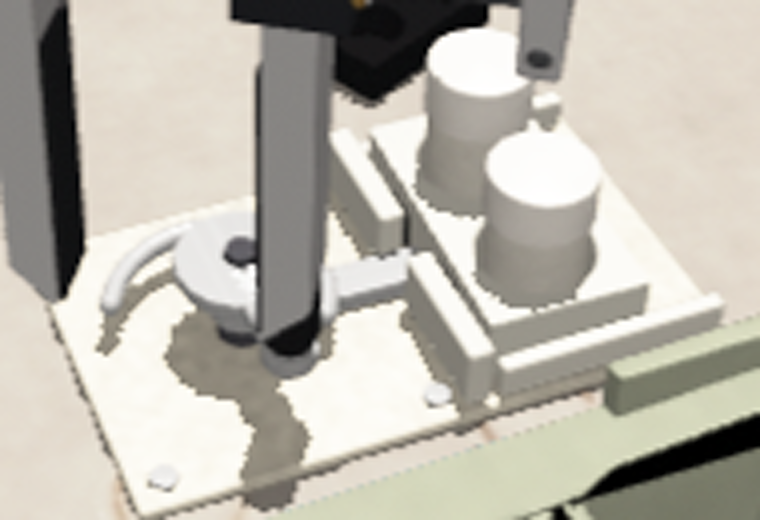

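The zoomed top view shows the crank half a turn round, with the knob at about (742,227). The tray is against the stop and the spare crank hasn't moved, its knob still at (77,264). I'll check the numbers before handing in.

Run:
```python
from h import *
p=cams.snapshot('top')
z=lambda u,v:(160+(u+.5)/2.8-.5,140+(v+.5)/2.8-.5)
k=ray(p,z(746,223),.088);c=ray(p,z(668,245),.045);d=(k-c)[:2];print(k,c,np.hypot(*d),np.degrees(np.arctan2(-d[0],d[1]))%360)
for d in cams.outline_of(p,'tray')[:3]:print(d['conf'],d['centre'])
a=cv2.imread('pics/top1.png')[140:275,160:300].astype(int);b=cv2.imread('pics/t7.png')[140:275,160:300].astype(int)
print('spare diff',np.abs(a-b).max(axis=2).mean(), (np.abs(a-b).max(axis=2)>40).sum())
```

```text
[ 0.5172948  -0.25888278  0.088     ] [ 0.51638379 -0.21588707  0.045     ] 0.04300535864181679 181.21383021041837
0.77 [311.3, 183.8]
0.66 [386.8, 186.4]
0.34 [396.8, 221.3]
spare diff 3.6520634920634922 0
```

Cam at 181° in world terms, with the dock turned about 1°, so q is about 180°. The spare dock is unchanged.

Run:
```python
from h import *
print(ticket.close_job(),get_obs()['time'])
```

```text
the job is handed in; nothing more can be done
the job is handed in; nothing more can be done
```

The tray with the two white jars is locked in, and I handed the job in about 11 s into the 40 s allowed. I gripped the knob of that dock's crank, swung it counterclockwise to its hard stop, took the load off, let go and backed away.

**Crank angle:** at the stop the force rose to about 18 N with no further movement. After release, the top camera put the crank at about 181° in the world frame. The dock is turned about 1°, so the cam is at about half a turn.

**Tray:** in the pictures the hook has the bolt and the tray sits against the stop, with both jars upright in their wells. I judged the fit by eye and did not measure the gap.

**Empty dock:** no pixel there changed by more than 40 levels out of 255 between the first and last top views, so its crank was left as it was.

**Robot:** the gripper is clear and the wrist force is near zero.

**Faults and disagreements:**
- My first two move commands were refused because each row needs all five values. The arm did not move on either.
- During the swing the measured radius was about 42 mm, not the stated 44 mm. That is within calibration and grip error.

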